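# Find the spacer that fits between two circuit board carriers

## Robot

A 7-joint arm with a two-finger parallel gripper is mounted at the origin on the work surface. World frame = base frame: x ahead of the robot, y to its left, z up, the work surface at z = 0. Lengths are in m, angles in rad, forces in N, time in s.
With the tool pointing down it reaches from about 0.425 to 0.925 m from the base axis. Payload 6.8 kg.
Tool frame: the origin (TCP) lies at the very end of the fingers, on their centre line; the grasp point (between the pads) lies 19 mm behind it; z points along the fingers, y is the line along which they close (so a half turn about z gives the same grasp; the last joint's range is limited). The gripper opens to 85 mm and grips with 20 to 120 N. Pads are 22 mm wide; open, the fingers measure 114 mm over their backs; the gripper's body (76 mm by 85 mm) begins 54 mm behind the grasp point. The pads swing forward as they close: fully open they stand 13 mm farther back than shut.
Start: joints at [-1.369, 0.477, 0.022, 1.555, -0.011, 1.109, -0.083], TCP at [0.206, 0.643, 0.231] pointing down, gripper open.
Joint ranges: [-2.96, 2.96], [-0.34, 2.1], [-1.41, 1.46], [0.24, 2.44], [-1.37, 4.51], [0.17, 1.92], [-2.96, 2.96]. Speed limits (rad/s): [2.39, 2.39, 3.14, 3.14, 3.14, 3.14, 3.14].

## Interface

Orientations are given as a unit quaternion [w, x, y, z].
In Python, from station import telemetry, viewer, job, search_frame, cut_out gives the robot as it stands. The module is installed in compiled form; this text tells all that it offers.
- The arm moves only by the shell command python3 -m crank 'ROWS' [FORCE]. ROWS is JSON, a list of rows, each an object with "delta_rot": the turn, a rotation vector about the tool's x, y, z in degrees, a list of three; "xyz": the shift along the tool's x, y, z in m, a list of three; "fingers": the gripper command: -1 is fully open, 1 is shut, values between are in proportion. In form: [{"delta_rot": [ax, ay, az], "xyz": [dx, dy, dz], "fingers": fingers}, ...]. A call has 1 to 10 rows; each row is the pose to reach, as a shift and turn from the pose commanded when the call began, along the tool's axes at that moment; what a row does not reach only later rows make up. A row lasts 1/10 s, in which the tool goes at most 50 mm and 8.59 degrees, less where a joint would pass 70% of its speed; a pose out of reach is approached as far as the arm can. A call with a gripper value outside its range is refused whole. The fingers move at their own pace and stop on an object; FORCE is the grip in N (left out, the last holds). Time passes only in rows, so rows that repeat a pose let the fingers close. It gives the time, the measured TCP pose, the force, the opening and the grip force at its end, in the units of the state.
- telemetry.get_obs(): the state, without advancing time (a new reading comes with each control period).
- viewer.read_camera(name): name is "scene" or "top" or "wrist"; returns a dict with "img" (420x560x3 uint8, red, green, blue), "fx", "fy", "cx", "cy" (pixels), "origin" and "rotation" of the camera in the world. Camera axes: x right, y up, looking along -z (the intrinsics and any distortion apply to the point x, -y, -z); pixel columns grow to the right and rows downward; lengths in m; the calibration is good to about 2 mm. A picture is of the moment at which its call begins. There is no depth.
- job.hand_in(): hands the job in; it is judged then, once.
Trained networks look in the newest picture that a camera, given by its name, has taken for a name from the list of things; names that differ only in an ending like _2 or _b are one class to them, and where a whole thing is asked for, a point or a joint stands for the part that bears it (a point fixed in the world has none). Each returns a list of dicts, best first, with "score" (0 to 1); they miss things now and then, are a little off and sometimes report something else, mostly with a low value. They report only what shows in the picture. A call takes as long as a camera call. They do not tell look-alikes from the thing itself.
- search_frame(camera, thing): "pixel" ([column, row] in pixels, amid what is visible of it).
- cut_out(camera, thing): "pixels" (420x560 bool, what is visible of it) and "pixel" ([column, row] in pixels, amid what is visible of it).
The state is a dict: "t": time; "q": joint angles; "joint_vel": joint speeds; "joint_torque": joint torques, N m; "eef_pos": TCP position; "tool_rot": TCP orientation; "contact_force": force on the tool from outside, world axes, zero at the start; "torque": the same for the moment, N m; "gripper_width": opening from 0.0 (shut) to 1.0 (fully open); "grasp_force": force on a finger pad.
Only numpy, scipy, OpenCV 4.12 (cv2) and the standard library are available. Lean on these libraries where they do the work, as an engineer would, in place of code of your own. Each camera call takes 0.05 s, during which the arm holds its last target. There are 200 camera calls.

## Task

One of the three coloured spacers fits the gap between the tall cheek and the low jaw of the clamping jig snugly: thicker ones will not go in, thinner ones go in too but hardly press the brass spring leaf in the jaw. Try them gently, without pressing the jaw down or forcing anything against the jig, until you have the thickest one that slides in, and leave it upright, flat against the cheek, fully down on the jig's bed and about centred along the cheek. The other two spacers must end up on the grey foam pad; leave everything else where it is.

Things in the scene. Friction and masses are not known exactly. Their poses are not given: they have to be found in the camera images.
- cheek_face (a point): tall fixed cheek of the jig, an aluminium block with a green board on its back. The point is the middle of the top edge of its inner face, 70 mm above the work surface (58 above the bed). x points level out of that face across the gap to the jaw, y runs level along the face, z up. The face is 36 mm long (18 each way along y), the cheek 24 mm thick
- jaw (a joint): how far the low jaw has been pushed down, m (0 free). The jaw, across the gap from the cheek, is an aluminium block with a green board on its far side, 36 mm long, 24 mm thick, top 44 mm above the work surface. Its face is parallel to the cheek's and it cannot move sideways. It gives way downwards 1 mm per 10 N, to show overload
- leaf (a joint): brass spring leaf in the jaw's face, hinged at the jaw's top edge, 14 mm wide, leaning down into the gap with its lower end 4.5 mm out. Angle in rad: 0 free, grows as a spacer sliding down presses it into the jaw (1.5 to 2.5 N). With the cheek against one side of it, the snug spacer, fully down, makes it about 0.13; the next thinner about 0.04 or less
- pad: dark grey foam pad, fixed, 110 x 250 mm, 4 mm thick. Origin at the centre of its underside on the work surface; x across its 110 mm, y along its 250 mm, z up. The spacers stand on it about 60 mm apart along y, lengths roughly along x, around y = -85, -25 and +35 mm; the copper coil stands near its +y end
- blue_centre (a point): blue flat metal spacer block with two dark holes through it, 12 mm thick along its own x, 56 mm long along its y, 50 mm high along its z, about 90 g. The point is its centre, 25 mm up. It starts standing upright on the foam pad; the order of the three changes. Gripped from above by its two end faces (56 mm apart), it can be tried in the gap with the fingers outside cheek and jaw
- spacer_blue: the same blue spacer; this point is the centre of its underside
- yellow_centre (a point): yellow flat metal spacer block with two dark holes through it, 14.5 mm thick along its own x, 56 mm long along its y, 50 mm high along its z, about 90 g. The point is its centre, 25 mm up. It starts standing upright on the foam pad; the order of the three changes. Gripped from above by its two end faces (56 mm apart), it can be tried in the gap with the fingers outside cheek and jaw
- spacer_yellow: the same yellow spacer; this point is the centre of its underside
- white_centre (a point): white flat metal spacer block with two dark holes through it, 17 mm thick along its own x, 56 mm long along its y, 50 mm high along its z, about 90 g. The point is its centre, 25 mm up. It starts standing upright on the foam pad; the order of the three changes. Gripped from above by its two end faces (56 mm apart), it can be tried in the gap with the fingers outside cheek and jaw
- spacer_white: the same white spacer; this point is the centre of its underside
- coil: copper coil bobbin, 32 mm across, 22 mm high, on the pad; origin under its centre. Leave it alone
- screwdriver: screwdriver, 160 mm, lying between robot and jig; origin under its middle. Leave it alone
- screw_jar: clear jar with a blue lid, 50 mm across, 60 mm high; origin under its centre. Leave it alone
- tape: roll of amber tape lying flat, 84 mm across, 20 mm high; origin under its centre. Leave it alone
- circuit_board: green circuit board 90 x 90 mm on four brass feet, 12 mm off the table; origin under its centre. Leave it alone
- mouse: round black computer mouse, 60 mm across, 30 mm high; origin under its centre. Leave it alone
- jig: clamping jig, fixed: level dark steel bed 160 x 120 mm, top 12 mm above the work surface, the floor of the gap (60 mm each way along y). Origin on the work surface, 10 mm from the cheek's face towards the jaw, axes as the cheek's. The gap is about 1 mm wider than one of the spacers (13, 15.5 or 18 mm, changed each time). A spacer held lightly to the cheek and lowered slides in beside the jaw or lands on it
Things that resemble listed ones, but are neither listed nor needed, are in the scene too. There is more than one size of the spacer_yellow; the job needs the larger. Of the things that look like the spacer_blue, the smaller one is meant.

How it is judged:
At the end, for the whole second after the job is handed in: the thickest spacer that enters the gap stands on the bed (within 2.5 mm), pressing the leaf (over 0.085 rad), against the cheek (within 1.2 mm), parallel to it, centred along it within 12 mm; the centres of the other two are over the pad, resting on it; nothing moves (linear speed of each of spacer_blue, spacer_yellow, spacer_white below 0.01 m/s and value of joint leaf above 0.085 rad and ((z of blue_centre in the frame of cheek_face between -0.0355 and -0.0305 m and y of blue_centre in the frame of cheek_face between -0.012 and 0.012 m and x of blue_centre in the frame of cheek_face between 0.0048 and 0.0072 m and angle between the y axis of blue_centre and the y axis of cheek_face, either way round below 0.1 rad and x of yellow_centre in the frame of pad between -0.055 and 0.055 m and y of yellow_centre in the frame of pad between -0.125 and 0.125 m and height (world z) of each of yellow_centre, white_centre below 0.034 m and x of white_centre in the frame of pad between -0.055 and 0.055 m and y of white_centre in the frame of pad between -0.125 and 0.125 m) or (z of yellow_centre in the frame of cheek_face between -0.0355 and -0.0305 m and y of yellow_centre in the frame of cheek_face between -0.012 and 0.012 m and x of yellow_centre in the frame of cheek_face between 0.00605 and 0.00845 m and angle between the y axis of yellow_centre and the y axis of cheek_face, either way round below 0.1 rad and x of blue_centre in the frame of pad between -0.055 and 0.055 m and y of blue_centre in the frame of pad between -0.125 and 0.125 m and height (world z) of each of blue_centre, white_centre below 0.034 m and x of white_centre in the frame of pad between -0.055 and 0.055 m and y of white_centre in the frame of pad between -0.125 and 0.125 m) or (z of white_centre in the frame of cheek_face between -0.0355 and -0.0305 m and y of white_centre in the frame of cheek_face between -0.012 and 0.012 m and x of white_centre in the frame of cheek_face between 0.0073 and 0.0097 m and angle between the y axis of white_centre and the y axis of cheek_face, either way round below 0.1 rad and x of blue_centre in the frame of pad between -0.055 and 0.055 m and y of blue_centre in the frame of pad between -0.125 and 0.125 m and height (world z) of each of blue_centre, yellow_centre below 0.034 m and x of yellow_centre in the frame of pad between -0.055 and 0.055 m and y of yellow_centre in the frame of pad between -0.125 and 0.125 m))); the robot touches nothing.
It fails at once if the jaw is pressed down more than 3 mm (about 30 N) (value of joint jaw above 0.003 m).
It fails at once if a spacer is forced against the bed or cheek of the jig (over 45 N) (contact force between any of spacer_blue, spacer_yellow, spacer_white and jig above 45 N).
It fails at once if a bystander is pushed more than 20 mm (distance of any of coil, screwdriver, screw_jar, tape, circuit_board, mouse from where it was at the start of the episode above 0.02 m).
It also fails if it takes over 72 s, if anything falls off the work surface, if the arm or the gripper's body presses on something with over 40 N, if the wrist force passes 120 N, or if a joint passes its speed limit or range.

## Working session

There is one attempt and no reset: what is moved stays moved. The work goes in short steps, Python scripts to look and compute and a shell command to move; the robot and the scene stay as the last step left them, time stands still between calls to the robot, and variables do not carry over. Pictures are saved under pics/ and viewed, at most 10 in all, crops included, and the job is handed in when it is done.

```bash
mkdir -p pics; cat > h.py <<'E'
import numpy as np, cv2
from station import telemetry, viewer, job, search_frame, cut_out
from scipy.spatial.transform import Rotation as R
def ray(c,p):
    d=np.array([(p[0]-c["cx"])/c["fx"],-(p[1]-c["cy"])/c["fy"],-1.0])
    return np.array(c["origin"]),np.array(c["rotation"]).reshape(3,3)@d
def at(c,p,z):
    o,d=ray(c,p); return o+d*(z-o[2])/d[2]
def proj(c,X):
    v=np.array(c["rotation"]).reshape(3,3).T@(np.array(X)-c["origin"])
    return [c["cx"]+c["fx"]*v[0]/-v[2], c["cy"]-c["fy"]*v[1]/-v[2]]
E
python3 - <<'E'
from h import *
a=viewer.read_camera("scene");b=viewer.read_camera("top")
cv2.imwrite("pics/top.png",b["img"][:,:,::-1]);cv2.imwrite("pics/scene.png",a["img"][:,:,::-1])
print({k:v for k,v in b.items() if k!="img"})
for n in ["spacer_blue","spacer_yellow","spacer_white","pad","jig","jaw","coil","screwdriver","screw_jar","mouse","tape","circuit_board"]:
    print(n,[(r["score"],np.round(r["pixel"]),np.round(at(b,r["pixel"],.03),3)[:2]) for r in search_frame("top",n)][:4])
print(telemetry.get_obs())
E
```

```text
{'fx': 456.1155803066913, 'fy': 456.1155803066913, 'cx': 269.3866793641843, 'cy': 201.1340709364196, 'origin': array([ 0.29229849, -0.00756359,  1.33530171]), 'rotation': array([ 0.72217362,  0.07310514, -0.07301276, -0.68395178])}Traceback (most recent call last):
  File "<stdin>", line 6, in <module>
  File "h.py", line 8, in at
    o,d=ray(c,p); return o+d*(z-o[2])/d[2]
        ~~~^^^^^
  File "h.py", line 6, in ray
    return np.array(c["origin"]),np.array(c["rotation"]).reshape(3,3)@d
                                 ~~~~~~~~~~~~~~~~~~~~~~~~~~~~~~~^^^^^
ValueError: cannot reshape array of size 4 into shape (3,3)
```

View pics/top.png

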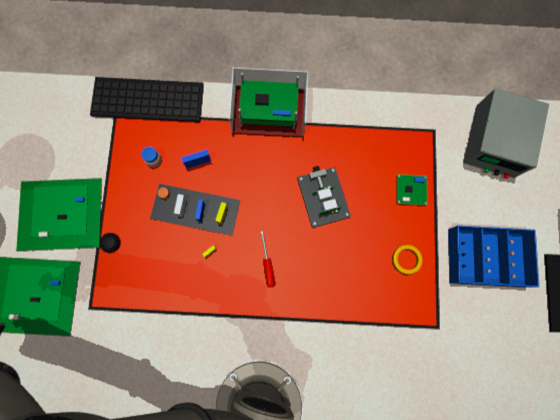

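View pics/scene.png

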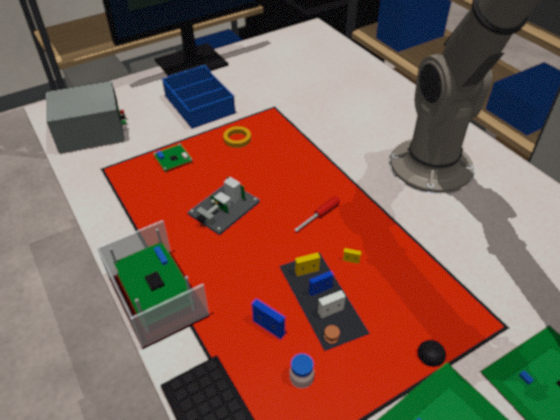

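The top view shows the pad at (195,208) with white (179,204), blue (200,210) and yellow (221,212) on it, and the coil at (163,193). The jig is at (323,195). There are two look-alikes off the pad: a larger blue block at (196,159) and a small yellow one at (209,252).

The smaller blue is the one at (200,210) and the larger yellow the one at (221,212). I'll confirm both in a crop.

```bash
sed -i 's/np.array(c\["rotation"\]).reshape(3,3)/R.from_quat(c["rotation"],scalar_first=True).as_matrix()/' h.py
python3 - <<'E'
from h import *
b=viewer.read_camera("top")
for n in ["spacer_blue","spacer_yellow","spacer_white","pad","jig","jaw","coil","screwdriver","screw_jar","mouse"]:
    print(n,[(round(r["score"],2),np.round(r["pixel"]),np.round(at(b,r["pixel"],.03),3)[:2]) for r in search_frame("top",n)][:4])
i=b["img"][:,:,::-1]
l=cv2.resize(i[140:270,140:260],None,fx=4,fy=4,interpolation=2);r=cv2.resize(i[160:230,290:360],(300,300),interpolation=2)
o=np.zeros((520,780,3),np.uint8);o[:,:480]=l;o[:300,480:]=r;cv2.imwrite("pics/crop.png",o)
s=telemetry.get_obs();print(s["eef_pos"],s["tool_rot"],s["gripper_width"],R.from_quat(s["tool_rot"],scalar_first=True).as_matrix().round(3))
w=viewer.read_camera("wrist");print(w["origin"],w["fx"],R.from_quat(w["rotation"],scalar_first=True).as_matrix().round(2))
E
```

```text
spacer_blue [(0.93, array([194., 160.]), array([0.678, 0.232]))]
spacer_yellow [(0.54, array([209., 250.]), array([0.413, 0.165])), (0.44, array([221., 218.]), array([0.509, 0.138]))]
spacer_white [(0.46, array([183., 206.]), array([0.539, 0.25 ]))]
pad [(0.57, array([194., 213.]), array([0.519, 0.217]))]
jig [(0.71, array([321., 200.]), array([ 0.577, -0.151]))]
jaw [(0.61, array([325., 194.]), array([ 0.598, -0.161]))]
coil [(0.43, array([168., 190.]), array([0.583, 0.301]))]
screwdriver []
screw_jar [(0.57, array([151., 158.]), array([0.678, 0.36 ])), (0.16, array([410., 190.]), array([ 0.622, -0.411]))]
mouse [(0.82, array([111., 240.]), array([0.429, 0.448]))]
[0.2058346  0.642863   0.23132638] [1.88003924e-05 1.54327618e-01 9.88019729e-01 2.20959416e-05] 0.9989805414839519 [[-0.952  0.305  0.   ]
 [ 0.305  0.952  0.   ]
 [-0.     0.    -1.   ]]
[0.13297322 0.66585009 0.37384955] 332.5665722849383 [[ 0.31 -0.91 -0.28]
 [ 0.95  0.29  0.09]
 [-0.   -0.3   0.95]]
```

View pics/crop.png

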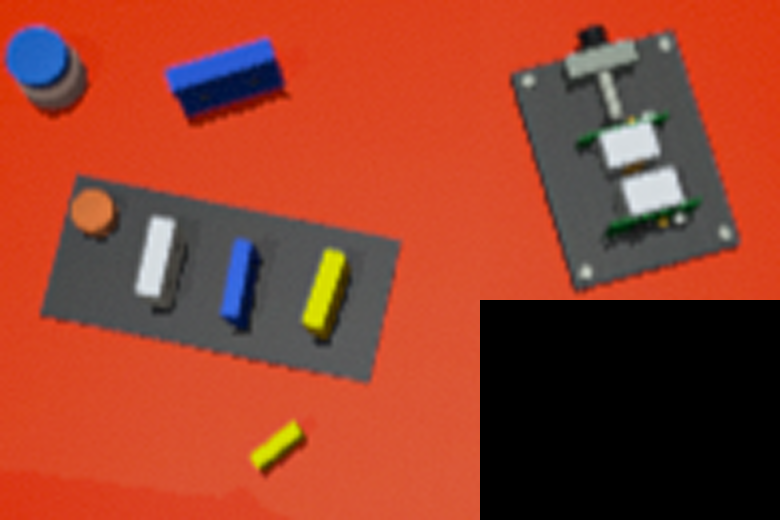

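The crop shows all three meant spacers standing on the pad: white, blue, yellow from left to right. The off-pad blue at crop (225,78) is longer and the off-pad yellow at (277,447) is smaller, so both are decoys. In the jig the leaf hangs from the upper (far) block, so that is the jaw. The nearer block is the cheek.

```bash
python3 -m crank '[{"delta_rot":[0,0,84],"xyz":[-0.44,-0.345,-0.02],"fingers":-1},{"delta_rot":[0,0,84],"xyz":[-0.44,-0.345,-0.02],"fingers":-1},{"delta_rot":[0,0,84],"xyz":[-0.44,-0.345,-0.02],"fingers":-1},{"delta_rot":[0,0,84],"xyz":[-0.44,-0.345,-0.02],"fingers":-1},{"delta_rot":[0,0,84],"xyz":[-0.44,-0.345,-0.02],"fingers":-1},{"delta_rot":[0,0,84],"xyz":[-0.44,-0.345,-0.02],"fingers":-1},{"delta_rot":[0,0,84],"xyz":[-0.44,-0.345,-0.02],"fingers":-1},{"delta_rot":[0,0,84],"xyz":[-0.44,-0.345,-0.02],"fingers":-1},{"delta_rot":[0,0,84],"xyz":[-0.44,-0.345,-0.02],"fingers":-1},{"delta_rot":[0,0,84],"xyz":[-0.44,-0.345,-0.02],"fingers":-1}]' 25
cat >> h.py <<'E'
def st():
    s=telemetry.get_obs();M=R.from_quat(s["tool_rot"],scalar_first=True).as_matrix()
    print("t %.2f"%s["t"],"pos",np.round(s["eef_pos"],4),"yaw_y %.2f"%np.degrees(np.arctan2(M[1,1],M[0,1])),"tilt",np.round(M[2],4)[:2],"F",np.round(s["contact_force"],1),"w %.3f"%s["gripper_width"],"g %.1f"%s["grasp_force"]);return np.array(s["eef_pos"]),M
E
python3 -c "
from h import *;st()"
```

```text
t: 1.75
eef_pos: [0.4871, 0.2277, 0.2497]
tool_rot: [-0.0, 0.777, 0.629, 0.001]
contact_force: [0.9, 1.2, -0.0]
gripper_width: 1.001
grasp_force: 0.0
t 1.75 pos [0.4871 0.2277 0.2497] yaw_y -12.06 tilt [0.0011 0.0004] F [ 0.9  1.2 -0. ] w 1.001 g 0.0
```

```bash
cat >> h.py <<'E'
from scipy.optimize import minimize
def boxfit(c,mask,dims,x0,z0=.004):
    m=mask.astype(np.float32); sm=cv2.GaussianBlur(m,(0,0),1.5)
    def sil(p):
        x,y,a=p[0],p[1],p[2]; u=np.array([np.cos(a),np.sin(a),0]);v=np.array([-u[1],u[0],0])
        P=[proj(c,np.array([x,y,z0+h])+i*u*dims[0]/2+j*v*dims[1]/2) for i in(-1,1) for j in(-1,1) for h in (0,dims[2])]
        k=cv2.convexHull((np.array(P)*16).astype(np.int32)); t=np.zeros(mask.shape,np.float32); cv2.fillConvexPoly(t,k,1.0,shift=4); return t
    f=lambda q: np.abs(cv2.GaussianBlur(sil([q[0]/100,q[1]/100,q[2]/5]),(0,0),1.5)-sm).sum()/m.sum()
    best=None
    for d in (0,.15,-.15):
        q0=np.array([x0[0]*100,x0[1]*100,(x0[2]+d)*5]); r=minimize(f,q0,method="Nelder-Mead",options=dict(initial_simplex=np.vstack([q0,q0+np.diag([1.5,1.5,.8])]),xatol=.002,fatol=1e-4))
        if best is None or r.fun<best.fun:best=r
    q=best.x;return np.array([q[0]/100,q[1]/100,q[2]/5]),best.fun
E
cat > look.py <<'E'
from h import *
import sys
st();w=viewer.read_camera("wrist");cv2.imwrite(f"pics/{sys.argv[1]}.png",w["img"][:,:,::-1])
T={"blue":.012,"yellow":.0145,"white":.017}
for n in sys.argv[2:]:
    for r in cut_out("wrist","spacer_"+n)[:2]:
        p=at(w,r["pixel"],.03);x,f=boxfit(w,r["pixels"],(.056,T[n],.05),(p[0],p[1],-.21))
        print(n,round(r["score"],2),np.round(r["pixel"]),r["pixels"].sum(),"xy",x[:2].round(4),"yaw %.2f"%np.degrees(x[2]),"res %.3f"%f)
E
python3 look.py w1 blue yellow white
```

```text
t 1.75 pos [0.4871 0.2277 0.2497] yaw_y -12.06 tilt [0.0011 0.0004] F [ 0.9  1.2 -0. ] w 1.001 g 0.0
blue 0.96 [462. 145.] 3600 xy [0.6837 0.2261] yaw 95.79 res 0.444
blue 0.62 [317. 194.] 1073 xy [0.5267 0.2019] yaw -5.69 res 0.122
yellow 0.92 [230. 240.] 653 xy [0.4108 0.1791] yaw -60.00 res 1.185
yellow 0.8 [327. 245.] 1407 xy [0.5224 0.1381] yaw -11.92 res 0.048
white 0.78 [323. 139.] 1155 xy [0.5401 0.2605] yaw -8.50 res 0.087
```

View pics/w1.png

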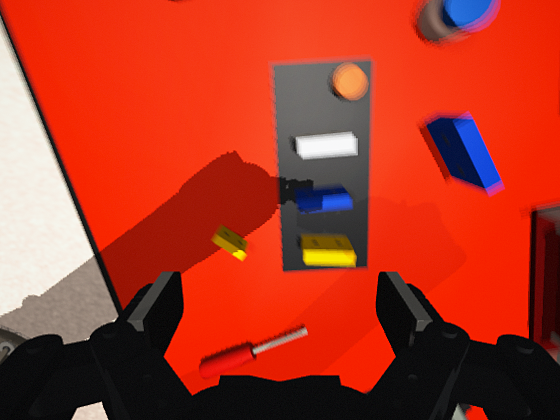

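The wrist view shows white (325,146), blue (325,200) and yellow (328,250) on the pad, with the decoys off it at (462,150) and (230,242). I'll look closely at the jig next, to get the cheek pose and the gap width.

```bash
python3 -m crank '[{"delta_rot":[0,0,61],"xyz":[-0.371,0.146,0.11],"fingers":-1},{"delta_rot":[0,0,61],"xyz":[-0.371,0.146,0.11],"fingers":-1},{"delta_rot":[0,0,61],"xyz":[-0.371,0.146,0.11],"fingers":-1},{"delta_rot":[0,0,61],"xyz":[-0.371,0.146,0.11],"fingers":-1},{"delta_rot":[0,0,61],"xyz":[-0.371,0.146,0.11],"fingers":-1},{"delta_rot":[0,0,61],"xyz":[-0.371,0.146,0.11],"fingers":-1},{"delta_rot":[0,0,61],"xyz":[-0.371,0.146,0.11],"fingers":-1},{"delta_rot":[0,0,61],"xyz":[-0.371,0.146,0.11],"fingers":-1},{"delta_rot":[0,0,61],"xyz":[-0.371,0.146,0.11],"fingers":-1},{"delta_rot":[0,0,61],"xyz":[-0.371,0.146,0.11],"fingers":-1}]'
python3 look.py jig1; python3 - <<'E'
import cv2
i=cv2.imread('pics/jig1.png');cv2.imwrite('pics/jig1b.png',cv2.resize(i[40:300,140:440],(780,600-(-76)) if 0 else (690,598),interpolation=2))
E
```

```text
t: 2.95
eef_pos: [0.5535, -0.1645, 0.1383]
tool_rot: [0.0, 0.989, 0.149, -0.001]
contact_force: [0.1, 0.2, -0.1]
gripper_width: 1.0
grasp_force: 0.0
t 2.95 pos [ 0.5535 -0.1645  0.1383] yaw_y -72.81 tilt [-0.0014 -0.0001] F [ 0.1  0.2 -0.1] w 1.000 g 0.0
```

View pics/jig1b.png

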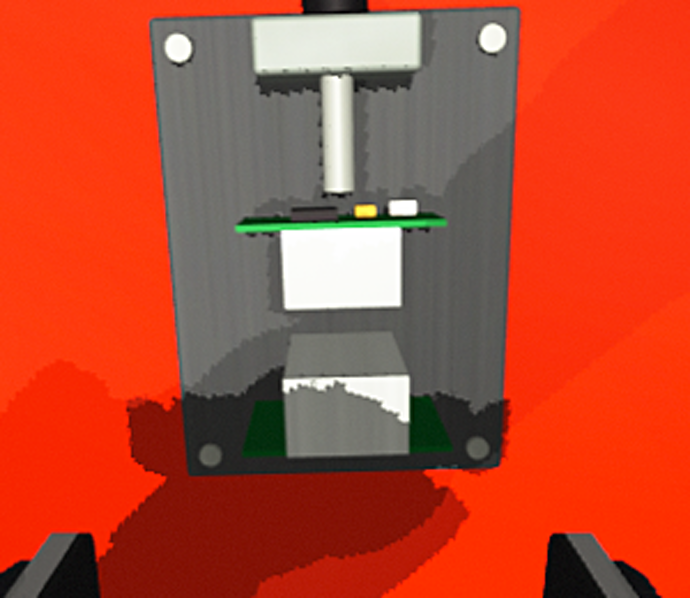

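In the crop (scale 2.3) the cheek's top inner edge runs (284,378)-(410,376) and the foot of its face is at about (290,333)-(393,333). The jaw's inner top edge runs (285,309)-(402,306). I'll turn those into poses.

```bash
python3 - <<'E'
from h import *
w=viewer.read_camera("wrist")
g=cv2.cvtColor(w["img"],cv2.COLOR_RGB2GRAY)
f=lambda u,v,z: at(w,(u/2.3+140-.3,v/2.3+40-.3),z)[:2]
def seg(a,b,z):
    A,B=f(*a,z),f(*b,z);d=A-B;print("mid",((A+B)/2).round(4),"len %.4f"%np.hypot(*d),"yaw %.2f"%np.degrees(np.arctan2(d[1],d[0])));return (A+B)/2,d
c,d=seg((284,378),(410,376),.07); seg((286,456),(409,455),.07); b,_=seg((290,333),(393,333),.012); j,d2=seg((285,309),(402,306),.044); seg((281,229),(402,228),.044)
y=(d/np.hypot(*d)+d2/np.hypot(*d2));y/=np.hypot(*y);x=np.array([y[1],-y[0]])
print("yaw",np.degrees(np.arctan2(y[1],y[0])),"x",x,"gap",(j-c)@x,"from foot",(j-b)@x,"foot-cheek",(b-c)@x,(j-c)@y)
# row profiles of grey at jig mid columns
c0=int(340/2.3+140)
print(g[120:215,c0-12:c0+13].mean(1).round().astype(int).tolist())
E
```

```text
mid [ 0.5708 -0.165 ] len 0.0362 yaw 108.28
mid [ 0.5478 -0.1726] len 0.0365 yaw 107.84
mid [ 0.5705 -0.1649] len 0.0370 yaw 107.33
mid [ 0.5852 -0.16  ] len 0.0367 yaw 108.81
mid [ 0.6081 -0.152 ] len 0.0368 yaw 107.78
yaw 108.54479049708053 x [0.94807532 0.3180459 ] gap 0.015181699852206389 from foot 0.01543911608328816 foot-cheek -0.00025741623108177096 0.0001232759889611827
[160, 160, 158, 162, 146, 90, 69, 86, 92, 92, 93, 81, 62, 86, 84, 68, 54, 31, 121, 152, 155, 253, 255, 254, 253, 253, 253, 253, 253, 252, 252, 252, 252, 251, 251, 251, 251, 251, 251, 251, 251, 251, 251, 251, 251, 251, 251, 251, 251, 250, 250, 250, 251, 254, 253, 169, 76, 86, 89, 89, 89, 89, 89, 89, 88, 86, 109, 117, 116, 116, 116, 116, 116, 116, 116, 116, 117, 116, 117, 117, 117, 116, 117, 114, 103, 154, 233, 224, 204, 187, 167, 150, 133, 121, 120]
```

The gap comes out at about 15.3 mm, which means the 15.5 mm gap and yellow as the snug one. The cheek point is about (0.5707, -0.165), with y yaw about 108°. I'll fetch yellow.

```bash
python3 - <<'E'
from h import *
w=viewer.read_camera("wrist")
f=lambda u,v,z: at(w,(u/2.3+140-.3,v/2.3+40-.3),z)[:2]
for a,b in (((151,20),(188,474)),((519,9),(498,465))):
    d=f(*a,.012)-f(*b,.012);print(np.degrees(np.arctan2(d[1],d[0]))+90,np.hypot(*d))
E
python3 -m crank '[{"delta_rot":[0,0,-61],"xyz":[0.06,-0.298,0.018],"fingers":-1},{"delta_rot":[0,0,-61],"xyz":[0.06,-0.298,0.018],"fingers":-1},{"delta_rot":[0,0,-61],"xyz":[0.06,-0.298,0.018],"fingers":-1},{"delta_rot":[0,0,-61],"xyz":[0.06,-0.298,0.018],"fingers":-1},{"delta_rot":[0,0,-61],"xyz":[0.06,-0.298,0.018],"fingers":-1},{"delta_rot":[0,0,-61],"xyz":[0.06,-0.298,0.018],"fingers":-1},{"delta_rot":[0,0,-61],"xyz":[0.06,-0.298,0.018],"fingers":-1},{"delta_rot":[0,0,-61],"xyz":[0.06,-0.298,0.018],"fingers":-1},{"delta_rot":[0,0,-61],"xyz":[0.06,-0.298,0.018],"fingers":-1}]'
python3 look.py y1 yellow
```

```text
108.73204304287816 0.1573214422771637
108.93768559358648 0.15668051197919597
t: 4.0
eef_pos: [0.5222, 0.1393, 0.1216]
tool_rot: [-0.0, 0.776, 0.63, 0.0]
contact_force: [0.1, 0.2, 0.3]
gripper_width: 1.004
grasp_force: 0.0
t 4.00 pos [0.5222 0.1393 0.1216] yaw_y -11.85 tilt [0.0005 0.0002] F [0.1 0.2 0.3] w 1.004 g 0.0
yellow 0.65 [132. 206.] 1879 xy [0.4205 0.1689] yaw -13.61 res 1.059
yellow 0.58 [281. 218.] 3173 xy [0.5232 0.1385] yaw -13.54 res 0.032
```

```bash
python3 -m crank '[{"delta_rot":[0,0,1.7],"xyz":[-0.0006,0.001,0.045],"fingers":-1},{"delta_rot":[0,0,1.7],"xyz":[-0.0006,0.001,0.08],"fingers":-1},{"delta_rot":[0,0,1.7],"xyz":[-0.0006,0.001,0.1035],"fingers":-1},{"delta_rot":[0,0,1.7],"xyz":[-0.0006,0.001,0.1035],"fingers":-1},{"delta_rot":[0,0,1.7],"xyz":[-0.0006,0.001,0.1035],"fingers":1},{"delta_rot":[0,0,1.7],"xyz":[-0.0006,0.001,0.1035],"fingers":1},{"delta_rot":[0,0,1.7],"xyz":[-0.0006,0.001,0.1035],"fingers":1},{"delta_rot":[0,0,1.7],"xyz":[-0.0006,0.001,0.1035],"fingers":1},{"delta_rot":[0,0,1.7],"xyz":[-0.0006,0.001,0.1035],"fingers":1},{"delta_rot":[0,0,1.7],"xyz":[-0.0006,0.001,0.1035],"fingers":1}]' 30
python3 -c "
from h import *;st()"
```

```text
t: 5.1
eef_pos: [0.5248, 0.1382, 0.0193]
tool_rot: [0.0, 0.785, 0.619, 0.001]
contact_force: [-0.7, -1.4, 7.6]
gripper_width: 0.654
grasp_force: 32.7
t 5.10 pos [0.5248 0.1382 0.0193] yaw_y -13.49 tilt [0.0017 0.0024] F [-0.7 -1.4  7.6] w 0.654 g 32.7
```

```bash
python3 -m crank '[{"delta_rot":[0,0,0],"xyz":[0,0,-0.04],"fingers":1},{"delta_rot":[0,0,0],"xyz":[0,0,-0.09],"fingers":1},{"delta_rot":[0,0,8],"xyz":[-0.03,0.013,-0.12],"fingers":1},{"delta_rot":[0,0,16],"xyz":[-0.075,0.033,-0.12],"fingers":1},{"delta_rot":[0,0,24],"xyz":[-0.12,0.052,-0.12],"fingers":1},{"delta_rot":[0,0,32],"xyz":[-0.165,0.072,-0.12],"fingers":1},{"delta_rot":[0,0,40],"xyz":[-0.21,0.091,-0.12],"fingers":1},{"delta_rot":[0,0,48],"xyz":[-0.25,0.109,-0.12],"fingers":1},{"delta_rot":[0,0,56],"xyz":[-0.28,0.1215,-0.12],"fingers":1},{"delta_rot":[0,0,58],"xyz":[-0.28,0.1215,-0.12],"fingers":1}]'
python3 -m crank '[{"delta_rot":[0,0,0],"xyz":[0,0,0],"fingers":1},{"delta_rot":[0,0,0],"xyz":[0,0,0],"fingers":1}]' >/dev/null
cat > held.py <<'E'
from h import *
import sys
n,off=sys.argv[1],float(sys.argv[2]);T={"blue":.012,"yellow":.0145,"white":.017}[n]
p,M=st();w=viewer.read_camera("wrist");cv2.imwrite(f"pics/{sys.argv[3]}.png",w["img"][:,:,::-1])
r=cut_out("wrist","spacer_"+n)
C=np.array([.5707,-.165]);X=np.array([.948,.317]);Y=np.array([-.317,.948])
for q in r[:2]:
    x,f=boxfit(w,q["pixels"],(.056,T,.05),(p[0],p[1],np.arctan2(M[1,1],M[0,1])),p[2]-off)
    print(q["pixel"],q["pixels"].sum(),"xy",x[:2].round(4),"yaw %.2f"%np.degrees(x[2]),"res %.3f"%f,"rel tcp in tool",(M.T@np.r_[x[:2]-p[:2],0]).round(4),"in cheek",(x[:2]-C)@X,(x[:2]-C)@Y)
print("tcp in cheek",(p[:2]-C)@X,(p[:2]-C)@Y)
E
python3 held.py yellow .0155 held1
```

```text
t: 6.1
eef_pos: [0.5762, -0.1688, 0.139]
tool_rot: [0.002, 0.988, 0.155, 0.001]
contact_force: [-0.5, -0.5, -1.4]
gripper_width: 0.653
grasp_force: 32.6
t 6.30 pos [ 0.5765 -0.1608  0.1377] yaw_y -71.26 tilt [ 0.0003 -0.0013] F [-0.9 -0.  -1.2] w 0.651 g 32.6
[277.6, 295.0] 11871 xy [ 0.5768 -0.1612] yaw -70.96 res 0.018 rel tcp in tool [ 0.0001  0.0004 -0.    ] in cheek 0.006938669117605613 0.001677835706221966
tcp in cheek 0.006863088367591177 0.002108641244185669
```

View pics/held1.png

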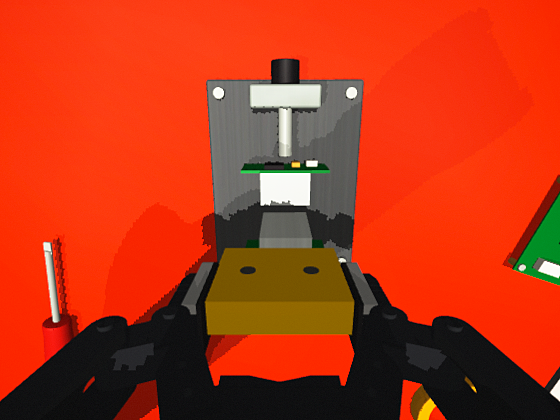

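The spacer at (277,295) is held squarely and centred, in line with the jig. I'll lower it beside the cheek with 3 mm spare, to just above the jaw top.

```bash
python3 -m crank '[{"delta_rot":[0,0,0.2],"xyz":[0.0036,0.002,0.02],"fingers":1},{"delta_rot":[0,0,0.2],"xyz":[0.0036,0.002,0.04],"fingers":1},{"delta_rot":[0,0,0.2],"xyz":[0.0036,0.002,0.055],"fingers":1},{"delta_rot":[0,0,0.2],"xyz":[0.0036,0.002,0.065],"fingers":1},{"delta_rot":[0,0,0.2],"xyz":[0.0036,0.002,0.071],"fingers":1},{"delta_rot":[0,0,0.2],"xyz":[0.0036,0.002,0.071],"fingers":1},{"delta_rot":[0,0,0.2],"xyz":[0.0036,0.002,0.071],"fingers":1}]'
python3 held.py yellow .0153 held2
```

```text
t: 7.1
eef_pos: [0.5808, -0.1635, 0.0671]
tool_rot: [0.0, 0.987, 0.159, 0.0]
contact_force: [0.4, -0.4, -1.1]
gripper_width: 0.655
grasp_force: 32.7
t 7.10 pos [ 0.5808 -0.1635  0.0671] yaw_y -71.65 tilt [0.0006 0.0004] F [ 0.4 -0.4 -1.1] w 0.655 g 32.7
[279.9, 293.8] 11612 xy [ 0.5811 -0.1639] yaw -71.60 res 0.041 rel tcp in tool [0.0002 0.0005 0.    ] in cheek 0.010232917115845145 -0.002305733775054443
tcp in cheek 0.010079627340477617 -0.0018367790764506318
```

```bash
python3 -m crank '[{"delta_rot":[0,0,0],"xyz":[-0.001,0,0],"fingers":1},{"delta_rot":[0,0,0],"xyz":[-0.002,0,0],"fingers":1},{"delta_rot":[0,0,0],"xyz":[-0.0028,0,0],"fingers":1},{"delta_rot":[0,0,0],"xyz":[-0.0028,0,0],"fingers":1},{"delta_rot":[0,0,0],"xyz":[-0.0028,0,0],"fingers":1}]'
python3 -c "
from h import *
p,M=st();print((p[:2]-[.5707,-.165])@[.948,.317])"
```

```text
t: 7.7
eef_pos: [0.5779, -0.1642, 0.0667]
tool_rot: [-0.0, 0.987, 0.159, 0.0]
contact_force: [-0.5, -0.0, -0.8]
gripper_width: 0.649
grasp_force: 32.7
t 7.70 pos [ 0.5779 -0.1642  0.0667] yaw_y -71.65 tilt [ 0.     -0.0001] F [-0.5 -0.  -0.8] w 0.649 g 32.7
0.00705864135501556
```

```bash
python3 -m crank '[{"delta_rot":[0,0,0],"xyz":[-0.0005,0,0],"fingers":1},{"delta_rot":[0,0,0],"xyz":[-0.0005,0,0],"fingers":1},{"delta_rot":[0,0,0],"xyz":[-0.0005,0,0],"fingers":1}]'
python3 -m crank '[{"delta_rot":[0,0,0],"xyz":[-0.0005,0,0],"fingers":1},{"delta_rot":[0,0,0],"xyz":[-0.0005,0,0],"fingers":1},{"delta_rot":[0,0,0],"xyz":[-0.0005,0,0],"fingers":1}]'
python3 -c "
from h import *
p,M=st();print((p[:2]-[.5707,-.165])@[.948,.317])"
```

```text
t: 8.0
eef_pos: [0.5774, -0.1644, 0.0666]
tool_rot: [-0.0, 0.987, 0.159, -0.0]
contact_force: [0.3, 1.5, -1.1]
gripper_width: 0.651
grasp_force: 32.7
t: 8.3
eef_pos: [0.5771, -0.1645, 0.0667]
tool_rot: [0.0, 0.987, 0.159, 0.0]
contact_force: [1.5, 0.2, -0.8]
gripper_width: 0.649
grasp_force: 32.6
t 8.30 pos [ 0.5771 -0.1645  0.0667] yaw_y -71.65 tilt [0.0003 0.0001] F [ 1.5  0.2 -0.8] w 0.649 g 32.6
0.0062235855796874354
```

```bash
python3 -m crank '[{"delta_rot":[0,0,0],"xyz":[-0.0005,0,0],"fingers":1},{"delta_rot":[0,0,0],"xyz":[-0.0005,0,0],"fingers":1},{"delta_rot":[0,0,0],"xyz":[-0.0005,0,0],"fingers":1}]'
python3 -c "
from h import *
p,M=st();print((p[:2]-[.5707,-.165])@[.948,.317])"
python3 -m crank '[{"delta_rot":[0,0,0],"xyz":[-0.0004,0,0],"fingers":1},{"delta_rot":[0,0,0],"xyz":[-0.0004,0,0],"fingers":1},{"delta_rot":[0,0,0],"xyz":[-0.0004,0,0],"fingers":1}]'
python3 -c "
from h import *
p,M=st();print((p[:2]-[.5707,-.165])@[.948,.317])"
```

```text
t: 8.6
eef_pos: [0.577, -0.1645, 0.0667]
tool_rot: [0.0, 0.987, 0.16, 0.0]
contact_force: [2.8, 0.8, -3.4]
gripper_width: 0.649
grasp_force: 32.5
t 8.60 pos [ 0.577  -0.1645  0.0667] yaw_y -71.63 tilt [0.0008 0.0003] F [ 2.8  0.8 -3.4] w 0.649 g 32.5
0.006128468253362343
t: 8.9
eef_pos: [0.5769, -0.1645, 0.0668]
tool_rot: [0.0, 0.987, 0.16, 0.001]
contact_force: [4.7, 0.8, -3.4]
gripper_width: 0.653
grasp_force: 32.5
t 8.90 pos [ 0.5769 -0.1645  0.0668] yaw_y -71.61 tilt [0.0013 0.0005] F [ 4.7  0.8 -3.4] w 0.653 g 32.5
0.006087300217200993
```

Contact with the cheek at about 3–5 N. I'll ease off slightly and lower to 2 mm below the jaw's top, watching the force.

```bash
python3 -m crank '[{"delta_rot":[0,0,0],"xyz":[0.0003,0,0.002],"fingers":1},{"delta_rot":[0,0,0],"xyz":[0.0003,0,0.004],"fingers":1},{"delta_rot":[0,0,0],"xyz":[0.0003,0,0.006],"fingers":1},{"delta_rot":[0,0,0],"xyz":[0.0003,0,0.007],"fingers":1},{"delta_rot":[0,0,0],"xyz":[0.0003,0,0.007],"fingers":1}]'
python3 -m crank '[{"delta_rot":[0,0,0],"xyz":[0,0,0.001],"fingers":1},{"delta_rot":[0,0,0],"xyz":[0,0,0.002],"fingers":1},{"delta_rot":[0,0,0],"xyz":[0,0,0.002],"fingers":1}]'
python3 -c "
from h import *
p,M=st();print((p[:2]-[.5707,-.165])@[.948,.317])"
```

```text
t: 9.4
eef_pos: [0.5771, -0.1647, 0.0598]
tool_rot: [0.0, 0.987, 0.16, 0.001]
contact_force: [5.1, 1.2, 0.5]
gripper_width: 0.646
grasp_force: 33.1
t: 9.7
eef_pos: [0.577, -0.1647, 0.0578]
tool_rot: [0.0, 0.987, 0.16, 0.001]
contact_force: [5.0, 1.6, -0.2]
gripper_width: 0.651
grasp_force: 33.1
t 9.70 pos [ 0.577  -0.1647  0.0578] yaw_y -71.64 tilt [0.001  0.0005] F [ 5.   1.6 -0.2] w 0.651 g 33.1
0.006093981610972075
```

```bash
python3 -m crank '[{"delta_rot":[0,0,0],"xyz":[0.0002,0,0.001],"fingers":1},{"delta_rot":[0,0,0],"xyz":[0.0002,0,0.002],"fingers":1},{"delta_rot":[0,0,0],"xyz":[0.0002,0,0.003],"fingers":1},{"delta_rot":[0,0,0],"xyz":[0.0002,0,0.003],"fingers":1}]'
python3 -m crank '[{"delta_rot":[0,0,0],"xyz":[0,0,0.002],"fingers":1},{"delta_rot":[0,0,0],"xyz":[0,0,0.003],"fingers":1},{"delta_rot":[0,0,0],"xyz":[0,0,0.003],"fingers":1}]'
python3 -c "
from h import *
p,M=st();print((p[:2]-[.5707,-.165])@[.948,.317])"
```

```text
t: 10.1
eef_pos: [0.577, -0.1646, 0.0547]
tool_rot: [0.0, 0.987, 0.16, 0.0]
contact_force: [5.6, 1.4, 1.0]
gripper_width: 0.652
grasp_force: 33.1
t: 10.4
eef_pos: [0.577, -0.1646, 0.0518]
tool_rot: [0.0, 0.987, 0.16, 0.0]
contact_force: [5.0, 2.0, 2.4]
gripper_width: 0.652
grasp_force: 33.2
t 10.40 pos [ 0.577  -0.1646  0.0518] yaw_y -71.63 tilt [0.0008 0.0003] F [5.  2.  2.4] w 0.652 g 33.2
0.006128779964261589
```

Yellow is well below the jaw's top with only about 2 N of resistance, so it goes in. Continuing down.

```bash
python3 -m crank '[{"delta_rot":[0,0,0],"xyz":[0,0,0.003],"fingers":1},{"delta_rot":[0,0,0],"xyz":[0,0,0.006],"fingers":1},{"delta_rot":[0,0,0],"xyz":[0,0,0.009],"fingers":1},{"delta_rot":[0,0,0],"xyz":[0,0,0.009],"fingers":1}]'
python3 -m crank '[{"delta_rot":[0,0,0],"xyz":[0,0,0.003],"fingers":1},{"delta_rot":[0,0,0],"xyz":[0,0,0.006],"fingers":1},{"delta_rot":[0,0,0],"xyz":[0,0,0.009],"fingers":1},{"delta_rot":[0,0,0],"xyz":[0,0,0.012],"fingers":1},{"delta_rot":[0,0,0],"xyz":[0,0,0.012],"fingers":1}]'
python3 -c "
from h import *
p,M=st();print((p[:2]-[.5707,-.165])@[.948,.317])"
```

```text
t: 10.8
eef_pos: [0.5772, -0.165, 0.0429]
tool_rot: [0.0, 0.987, 0.159, 0.001]
contact_force: [6.2, 1.4, 2.7]
gripper_width: 0.65
grasp_force: 33.1
t: 11.3
eef_pos: [0.5771, -0.1649, 0.0305]
tool_rot: [0.0, 0.987, 0.16, 0.0]
contact_force: [6.8, 0.3, -0.3]
gripper_width: 0.649
grasp_force: 32.9
t 11.30 pos [ 0.5771 -0.1649  0.0305] yaw_y -71.64 tilt [0.0008 0.0009] F [ 6.8  0.3 -0.3] w 0.649 g 32.9
0.00611681784401635
```

I'll check the fit by feel by moving gently towards the jaw to see how much play there is: 1 mm means snug, 3.5 mm means white would go in.

```bash
python3 -m crank '[{"delta_rot":[0,0,0],"xyz":[0.001,0,0],"fingers":1},{"delta_rot":[0,0,0],"xyz":[0.001,0,0],"fingers":1},{"delta_rot":[0,0,0],"xyz":[0.001,0,0],"fingers":1}]'|grep -E "eef|contact"
python3 -m crank '[{"delta_rot":[0,0,0],"xyz":[0.0007,0,0],"fingers":1},{"delta_rot":[0,0,0],"xyz":[0.0007,0,0],"fingers":1},{"delta_rot":[0,0,0],"xyz":[0.0007,0,0],"fingers":1}]'|grep -E "eef|contact"
python3 -c "
from h import *
p,M=st();print((p[:2]-[.5707,-.165])@[.948,.317])"
```

```text
eef_pos: [0.5772, -0.1649, 0.0305]
contact_force: [3.1, -0.5, 0.7]
eef_pos: [0.5772, -0.1646, 0.0304]
contact_force: [1.4, -1.8, 0.9]
t 11.90 pos [ 0.5772 -0.1646  0.0304] yaw_y -71.69 tilt [-0.0015 -0.0002] F [ 1.4 -1.8  0.9] w 0.647 g 33.1
0.0062495128258772265
```

```bash
for i in 1 2; do python3 -m crank '[{"delta_rot":[0,0,0],"xyz":[0.0008,0,0],"fingers":1},{"delta_rot":[0,0,0],"xyz":[0.0008,0,0],"fingers":1},{"delta_rot":[0,0,0],"xyz":[0.0008,0,0],"fingers":1}]'|grep -E "contact"; python3 -c "
from h import *
p,M=st();print((p[:2]-[.5707,-.165])@[.948,.317])"; done
```

```text
contact_force: [-2.2, -1.8, -0.9]
t 12.20 pos [ 0.5776 -0.1637  0.0301] yaw_y -71.67 tilt [-0.0021 -0.0013] F [-2.2 -1.8 -0.9] w 0.652 g 33.0
0.006950804813479881
contact_force: [-5.6, -1.2, -0.2]
t 12.50 pos [ 0.5777 -0.1637  0.03  ] yaw_y -71.67 tilt [-0.0033 -0.0017] F [-5.6 -1.2 -0.2] w 0.649 g 33.0
0.0070380837783630135
```

The block stops after about 0.95 mm of play, so yellow is the snug one and white (2.5 mm thicker) can't enter. Back to the cheek, then down to the bed.

```bash
python3 -m crank '[{"delta_rot":[0,0,0],"xyz":[-0.0012,0,0],"fingers":1},{"delta_rot":[0,0,0],"xyz":[-0.0024,0,0.001],"fingers":1},{"delta_rot":[0,0,0],"xyz":[-0.0026,0,0.002],"fingers":1},{"delta_rot":[0,0,0],"xyz":[-0.0026,0,0.0025],"fingers":1},{"delta_rot":[0,0,0],"xyz":[-0.0026,0,0.0025],"fingers":1}]'|grep -E "eef|contact"
python3 -m crank '[{"delta_rot":[0,0,0],"xyz":[0,0,0.0006],"fingers":1},{"delta_rot":[0,0,0],"xyz":[0,0,0.0012],"fingers":1},{"delta_rot":[0,0,0],"xyz":[0,0,0.0012],"fingers":1}]'|grep -E "eef|contact"
python3 -c "
from h import *
p,M=st();print((p[:2]-[.5707,-.165])@[.948,.317],(p[:2]-[.5707,-.165])@[-.317,.948])"
```

```text
eef_pos: [0.5774, -0.1643, 0.0281]
contact_force: [-2.5, -1.3, 0.3]
eef_pos: [0.5774, -0.1644, 0.0274]
contact_force: [-4.2, -0.5, 5.4]
t 13.30 pos [ 0.5774 -0.1644  0.0274] yaw_y -71.65 tilt [ 0.0004 -0.0003] F [-4.2 -0.5  5.4] w 0.652 g 33.4
0.006549653220540546 -0.0015328839293414095
```

```bash
python3 -m crank '[{"delta_rot":[0,0,0],"xyz":[-0.0006,0,-0.0003],"fingers":1},{"delta_rot":[0,0,0],"xyz":[-0.0012,0,-0.0003],"fingers":1},{"delta_rot":[0,0,0],"xyz":[-0.0012,0,-0.0003],"fingers":1}]'|grep -E "eef|contact"
python3 -c "
from h import *
p,M=st();print((p[:2]-[.5707,-.165])@[.948,.317],(p[:2]-[.5707,-.165])@[-.317,.948])"
```

```text
eef_pos: [0.5771, -0.1645, 0.0275]
contact_force: [0.6, 0.2, 0.8]
t 13.60 pos [ 0.5771 -0.1645  0.0275] yaw_y -71.62 tilt [0.0016 0.0005] F [0.6 0.2 0.8] w 0.647 g 32.9
0.006192469262084204 -0.0015494133555384226
```

```bash
python3 -m crank '[{"delta_rot":[0,0,0],"xyz":[-0.0002,0,0.0003],"fingers":1},{"delta_rot":[0,0,0],"xyz":[-0.0002,0,0.0003],"fingers":0.3},{"delta_rot":[0,0,0],"xyz":[-0.0002,0,0.0003],"fingers":-1},{"delta_rot":[0,0,0],"xyz":[-0.0002,0,0.0003],"fingers":-1},{"delta_rot":[0,0,0],"xyz":[-0.0002,0,0.0003],"fingers":-1},{"delta_rot":[0,0,0],"xyz":[-0.0002,0,-0.03],"fingers":-1},{"delta_rot":[0,0,0],"xyz":[-0.0002,0,-0.07],"fingers":-1},{"delta_rot":[0,0,0],"xyz":[-0.0152,0,-0.112],"fingers":-1},{"delta_rot":[0,0,0],"xyz":[-0.0252,0,-0.112],"fingers":-1},{"delta_rot":[0,0,0],"xyz":[-0.0252,0,-0.112],"fingers":-1}]'
python3 - <<'E'
from h import *
st();w=viewer.read_camera("wrist");i=w["img"][:,:,::-1]
cv2.imwrite('pics/fin.png',cv2.resize(i[40:300,140:440],(690,598),interpolation=2))
q=cut_out("wrist","spacer_yellow")[0]
x,f=boxfit(w,q["pixels"],(.056,.0145,.05),(.577,-.1645,-1.25),.012)
d=x[:2]-[.5707,-.165];print(x[:2],np.degrees(x[2]),f,d@[.948,.317],d@[-.317,.948])
b=viewer.read_camera("top")
for n in ["blue","white","yellow"]: print(n,[(np.round(r["pixel"]),round(r["score"],2)) for r in search_frame("top","spacer_"+n)])
E
```

```text
t: 14.6
eef_pos: [0.551, -0.1736, 0.14]
tool_rot: [-0.0, 0.987, 0.158, 0.0]
contact_force: [-0.1, 0.5, -0.3]
gripper_width: 1.002
grasp_force: 0.0
t 14.60 pos [ 0.551  -0.1736  0.14  ] yaw_y -71.76 tilt [ 0.0008 -0.0001] F [-0.1  0.5 -0.3] w 1.002 g 0.0
[ 0.57665645 -0.16532031] -71.82854751796218 0.1407780647277832 0.0055451746069850975 -0.0021918470348546203
blue [(array([195., 162.]), 0.74), (array([198., 214.]), 0.43)]
white [(array([181., 204.]), 0.69), (array([198., 213.]), 0.15)]
yellow [(array([208., 252.]), 0.61)]
```

View pics/fin.png

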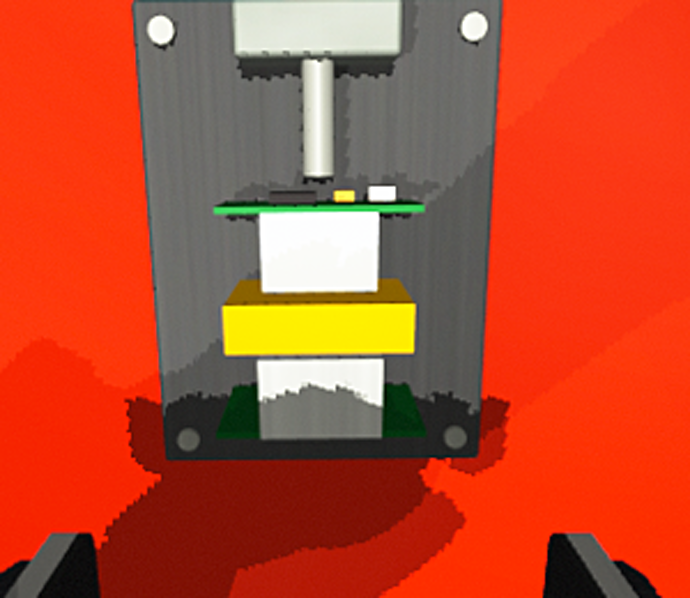

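Yellow at (318,328) sits in the gap, parallel and flush with the cheek's top edge at y=358, and centred along it (318 against 320). Blue and white are still on the pad, so I'm handing in.

```bash
python3 -c "
from station import job;print(job.hand_in())"
```

```text
the job is handed in; nothing more can be done
None
```

I've handed the job in with the yellow spacer seated in the jig: down on the bed, flush against the cheek and about centred. It had about 1 mm of play, so I didn't try white, which is 2.5 mm thicker. Blue and white are still on the pad, and the hand-in gave no verdict.

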